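# Transfer repair parts to the new rack in reverse order

### The arm

A 6-joint arm with a two-finger parallel gripper is mounted at the origin on the work surface; the furniture and walls round the work are solid. World frame = base frame: x ahead of the robot, y to its left, z up, the work surface at z = 0. Lengths are in m, angles in rad, forces in N, time in s.
With the tool pointing down it reaches from about 0.35 to 0.85 m from the base axis. Payload 8.1 kg.
Tool frame: the origin (TCP) lies at the very end of the fingers, on their centre line; the grasp point (between the pads) lies robot.pinch_z behind it (robot.pinch_z is the distance from the TCP to the grasp point, in m); z points along the fingers, y is the line along which they close (so a half turn about z gives the same grasp; the last joint's range is limited). The gripper opens to 85 mm and grips with 20 to 120 N. Pads are 22 mm wide; open, the fingers measure 114 mm over their backs; the gripper's body (76 mm by 85 mm) begins 54 mm behind the grasp point. The pads swing forward as they close: fully open they stand 13 mm farther back than shut.
Start: joints at [1.194, 0.13, 1.488, -0, 1.523, -0.085], TCP at [0.173, 0.575, 0.231] pointing down, gripper open.
Joint ranges: [-2.96, 2.96], [-0.89, 2.26], [0.02, 2.5], [-1.34, 4.48], [0, 2.73], [-2.66, 2.66]. Speed limits (rad/s): [2.39, 2.39, 2.79, 3.14, 3.14, 3.14].

### API

Orientations are given as a unit quaternion [w, x, y, z].
In Python, from rig import robot, vision gives the robot as it stands.
- The arm moves only by the tool move_tool, called after "Emit:" by a JSON object that holds its "method" and its "body", one argument or row to a line. Schema: {"type":"object","properties":{"rows":{"type":"array","items":{"type":"number"},"minItems":6,"maxItems":120},"aperture":{"type":"number"},"only":{"type":"string"},"quiet":{"type":"boolean"},"lines":{"type":"string"}},"required":["rows"],"additionalProperties":false}. rows is one flat list of numbers that holds 1 to 20 rows one after another, with no inner brackets; each row has 6 numbers: dx, dy, dz in fractions of the full range, 1 being 0.5 m, then a rotation vector rx, ry, rz in parts of the range, where 1.0 means pi rad; each row shifts and turns the commanded pose from where the row before left it, along the tool's axes as they then stand; what a row does not reach is not made up. A row lasts 1/8 s, in which the tool goes at most 0.0625 m and 0.188 rad, less where a joint would pass 70% of its speed; a pose out of reach is approached as far as the arm can. aperture is the finger opening in m, set as the call begins (left out keeps the last). The fingers move at their own pace and stop on an object; the grip force is fixed at half the most. Time passes only in rows, so rows that do not move let the fingers close. The tool returns the time, the measured TCP pose, the force, the opening and the grip force at its end. only (a regular expression) keeps the lines of the reply that match it, lines (a string "A,B") keeps lines A to B, and quiet returns only ok. Shift and turn numbers lie between -1 and 1, and a call with a number outside is refused. Input that does not fit is refused with a message, and nothing moves.
- robot.get_obs(): the state, without advancing time (a new reading comes with each control period).
- vision.camera(name): name is "scene" or "top"; returns the picture (400x640x3 uint8, red, green, blue); there is no depth.
- vision.camera_params(name): a dict with "camera_matrix" (3x3 intrinsics, pixels), "cam_to_world" (4x4, takes a point from camera to world coordinates). Camera axes: x right, y down, z forward; pixel columns grow to the right and rows downward; lengths in m; the calibration is good to about 2 mm. A picture is of the moment at which its call begins. camera_params takes no time and is no camera call.
- robot.hand_in(): hands the job in; it is judged then, once.
The state is a dict: "t": time; "qpos": joint angles; "joint_velocities": joint speeds; "joint_efforts": joint torques, N m; "position": TCP position; "tcp_rot": TCP orientation; "contact_force": force on the tool from outside, world axes, zero at the start; "ft_torque": the same for the moment, N m; "finger_gap": finger opening in m; "finger_force": force on a finger pad.
Only numpy, scipy, OpenCV 4.12 (cv2) and the standard library are available. Lean on these libraries where they do the work, as an engineer would, in place of code of your own. Each camera call takes 0.05 s, during which the arm holds its last target. There are 200 camera calls.

### The job

Move the four repair parts (silver coupler, brass coupler, hex bolt, battery cell) from the coloured cradles of the old plywood rack into the black seats of the new grey rack, one part to a seat, in reverse order: as you look from the robot, the part that was leftmost in the old row must become the rightmost in the new row, the second from the left the second from the right, and so on. Lay each part down flat within the lip of its seat, its length across the row as it lay before, and let go of it.

Things in the scene. Friction and masses are not known exactly. Their poses are not given: they have to be found in the camera images.
- old_rack: the old rack: a fixed light plywood rail 88 x 300 x 10 mm, lying across in front of the robot (y along the row, to the robot's left within 10 degrees); four coloured cradles sit on it in a row, centred at y = +105, +35, -35 and -105 mm in its frame. Origin: centre of its underside, on the worktop.
- new_rack: new rack: fixed grey base 92 x 300 mm with four black seats, empty at the start, nearer to or farther from the robot than the old rack; y along the row, to the robot's left. Seat centres at x = 0, y = +105, +35, -35, -105 mm; each seat is 72 (x) by 44 mm (y) inside, floor 16 mm above the worktop, lip 3 mm high, 4 mm thick. Parts lie along the rack's x. Origin: centre of its underside.
- silver_coupler: silver-grey air-line quick coupler lying down, 22 x 50 x 22 mm. Long axis is its y, z is up. Origin: centre of its underside. It starts in the yellow cradle of the old rack with its length across the row.
- brass_coupler: brass (golden) air-line quick coupler lying down, 22 x 50 x 22 mm. Long axis is its y, z is up. Origin: centre of its underside. It starts in the blue cradle of the old rack with its length across the row.
- hex_bolt: steel hex bolt lying on a flat of its head, 58 mm long along y; head 22 mm wide and 9 mm long at the +y end, shank 12 mm thick and 50 mm long whose axis runs 6 to 10 mm above the floor it lies on. It may be gripped across the shank at its origin. Long axis is its y, z is up. Origin: centre of its underside. It starts in the green cradle of the old rack with its length across the row.
- battery_cell: AA cell, green with a gold end, lying down, 15 x 50 x 15 mm. Long axis is its y, z is up. Origin: centre of its underside. It starts in the red cradle of the old rack with its length across the row.
- cradle_yellow: yellow plastic cradle 80 x 52 mm, fixed at any of the four places of the old rack; its seat is 72 (x) by 44 mm (y) inside, floor 6 mm above its origin (16 mm above the worktop), lip 3 mm high, 4 mm thick. Origin: centre of its underside; axes as the old rack's. Its colour says nothing of where its part must go, only its place in the row counts.
- cradle_blue: blue plastic cradle 80 x 52 mm, fixed at any of the four places of the old rack; its seat is 72 (x) by 44 mm (y) inside, floor 6 mm above its origin (16 mm above the worktop), lip 3 mm high, 4 mm thick. Origin: centre of its underside; axes as the old rack's. Its colour says nothing of where its part must go, only its place in the row counts.
- cradle_green: green plastic cradle 80 x 52 mm, fixed at any of the four places of the old rack; its seat is 72 (x) by 44 mm (y) inside, floor 6 mm above its origin (16 mm above the worktop), lip 3 mm high, 4 mm thick. Origin: centre of its underside; axes as the old rack's. Its colour says nothing of where its part must go, only its place in the row counts.
- cradle_red: red plastic cradle 80 x 52 mm, fixed at any of the four places of the old rack; its seat is 72 (x) by 44 mm (y) inside, floor 6 mm above its origin (16 mm above the worktop), lip 3 mm high, 4 mm thick. Origin: centre of its underside; axes as the old rack's. Its colour says nothing of where its part must go, only its place in the row counts.
Mind the look-alikes: they are no part of the job. Leave any pink look-alike of the silver_coupler alone.

How it is judged:
By the outcome, as a careful person would: the job done as asked, in the order asked, and still so for the second after the job is handed in, with the robot touching nothing.
It also fails if it takes over 104 s, if anything falls off the work surface, if the arm or the gripper's body presses on something with over 40 N, if the wrist force passes 120 N, or if a joint passes its speed limit or range.

## Working session

There is one attempt and no reset: what is moved stays moved. The work goes in short steps, Python scripts to look and compute and a tool call to move; the robot and the scene stay as the last step left them, time stands still between calls to the robot, and variables do not carry over. Pictures are saved under pics/ and viewed, at most 14 in all, crops included, and the job is handed in when it is done.

```bash
mkdir -p pics; ls
```

Run:
```python
from rig import robot, vision
import cv2,numpy as np
for n in("top","scene"):
    cv2.imwrite(f"pics/{n}0.png",vision.camera(n)[:,:,::-1])
    p=vision.camera_params(n);print(n,np.round(p["camera_matrix"],1).tolist(),np.round(p["cam_to_world"],3).tolist())
o=robot.get_obs();print(o,robot.pinch_z)
```

```text
pics
top [[364.4, 0.0, 315.4], [0.0, 364.4, 204.4], [0.0, 0.0, 1.0]] [[-0.03, -0.995, 0.09, 0.448], [-0.999, 0.026, -0.039, -0.009], [0.037, -0.091, -0.995, 0.879], [0.0, 0.0, 0.0, 1.0]]
scene [[470.2, 0.0, 317.8], [0.0, 470.2, 203.3], [0.0, 0.0, 1.0]] [[-0.413, 0.702, -0.58, 1.001], [0.911, 0.328, -0.252, 0.185], [0.013, -0.632, -0.775, 0.707], [0.0, 0.0, 0.0, 1.0]]
{'t': 0.1, 'qpos': array([ 1.19359197e+00,  1.31098658e-01,  1.48918761e+00, -1.13140357e-05,
        1.52302875e+00, -8.54030253e-02]), 'joint_velocities': array([-0.00134182, -0.00224718, -0.00373388, -0.00011751,  0.00037561,
       -0.00044601]), 'joint_efforts': array([ 1.08056352e-03, -5.70958006e+01, -5.01940298e+01, -2.43774530e-04,
        8.21142050e-03, -1.94822377e-05]), 'position': array([0.17240133, 0.57416223, 0.23033211]), 'tcp_rot': array([-1.91922862e-04,  1.45383257e-01,  9.89375038e-01, -8.39540901e-04]), 'contact_force': array([ 0.59386684, -0.45972363, -0.26975012]), 'ft_torque': array([-0.00511072, -0.01118159, -0.01235941]), 'finger_force': 0.0, 'finger_gap': 0.08527304845386098} 0.0187
```

View pics/top0.png

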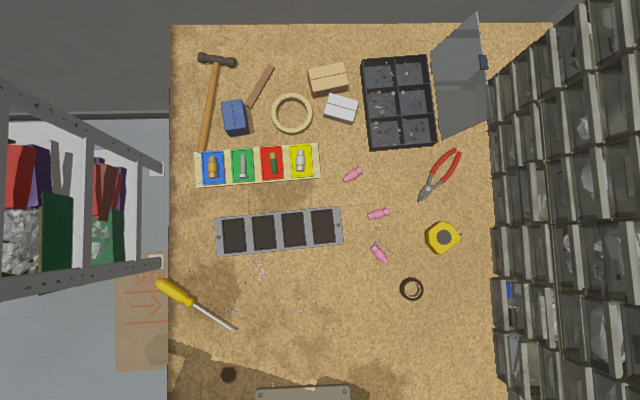

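View pics/scene0.png

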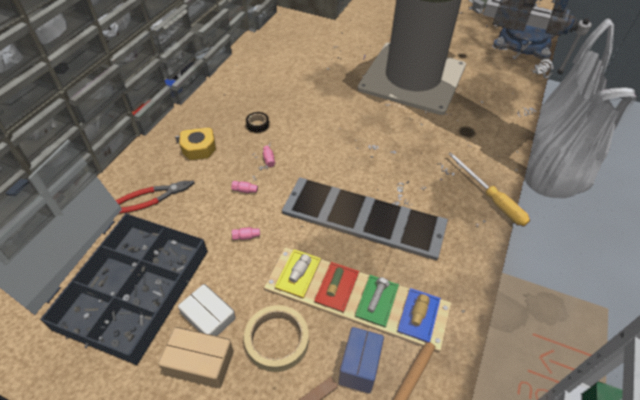

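Top picture, left to right: brass in blue (212,166), bolt in green (243,164), battery in red (273,162), silver in yellow (300,160). The empty seats are at (235,236), (264,232), (293,229) and (322,227). Things that could be mistaken for the silver coupler are the pink pieces at (353,174), (378,213) and (379,254). The silver one is the grey part in the yellow cradle.

Create h.py:
```python
from rig import robot, vision
import cv2,numpy as np
from scipy.spatial.transform import Rotation as R
def back(n,uv,z):
    p=vision.camera_params(n);K=p["camera_matrix"];T=p["cam_to_world"]
    d=T[:3,:3]@np.linalg.solve(K,[uv[0],uv[1],1]);return T[:3,3]+d*(z-T[2,3])/d[2]
def proj(n,X):
    p=vision.camera_params(n);T=np.linalg.inv(p["cam_to_world"]);c=T[:3,:3]@np.asarray(X)+T[:3,3];q=p["camera_matrix"]@c;return q[:2]/q[2]
def tool(target,yaw=None):
    "delta in tool axes to world target; yaw = world angle of the closing line"
    o=robot.get_obs();q=o["tcp_rot"];r=R.from_quat([q[1],q[2],q[3],q[0]]);M=r.as_matrix()
    return np.round(M.T@(np.array(target)-o["position"]),4), np.degrees(np.arctan2(M[1,1],M[0,1])), M[:,2]
```

Run:
```python
from h import *
for n in("top","scene"):
    im=vision.camera(n);cv2.imwrite(f"pics/{n}1.png",im[:,:,::-1])
    hsv=cv2.cvtColor(im,cv2.COLOR_RGB2HSV)
    box=(185,135,140,130) if n=="top" else (260,170,200,180)
    rg={"blue":((100,150,60),(125,255,255)),"green":((55,120,40),(80,255,255)),"red":((0,190,90),(5,255,255)),"yellow":((24,150,120),(33,255,255)),"black":((0,0,0),(180,255,62))}
    for k,(a,b) in rg.items():
        m=cv2.inRange(hsv,a,b);w=np.zeros_like(m);x,y,W,H=box;w[y:y+H,x:x+W]=1;m*=w
        c,_=cv2.findContours(m,cv2.RETR_EXTERNAL,cv2.CHAIN_APPROX_NONE)
        for d in sorted(c,key=cv2.contourArea)[::-1][:4 if k=="black" else 1]:
            if cv2.contourArea(d)<150: continue
            z=.018
            P=np.array([back(n,q[0],z)[:2] for q in cv2.convexHull(d)],np.float32)
            r=cv2.minAreaRect(P*1000);print(n,k,np.round(r[0],1),np.round(r[1],1),round(r[2],1))
    x,y,W,H=box;s=5 if n=="top" else 3
    cv2.imwrite(f"pics/{n}1c.png",cv2.resize(im[y:y+H,x:x+W,::-1],None,fx=s if n!="top" else 4.5,fy=s if n!="top" else 4.5,interpolation=cv2.INTER_CUBIC))
```

```text
top blue [620.7 198.5] [77.8 49.8] 3.5
top green [624.8 128.9] [78.  50.2] 3.0
top red [629.   59.1] [78.5 49.7] 3.7
top yellow [633.  -10.4] [79.5 51.6] 3.3
scene blue [622.6 217. ] [75.9 15.3] 3.1
scene black [467.2  83.2] [77.6 47.9] 4.1
scene black [461.1 153.1] [75.9 47.7] 3.3
scene black [477.3 -60. ] [77.3 41.8] 7.4
```

View pics/top1c.png

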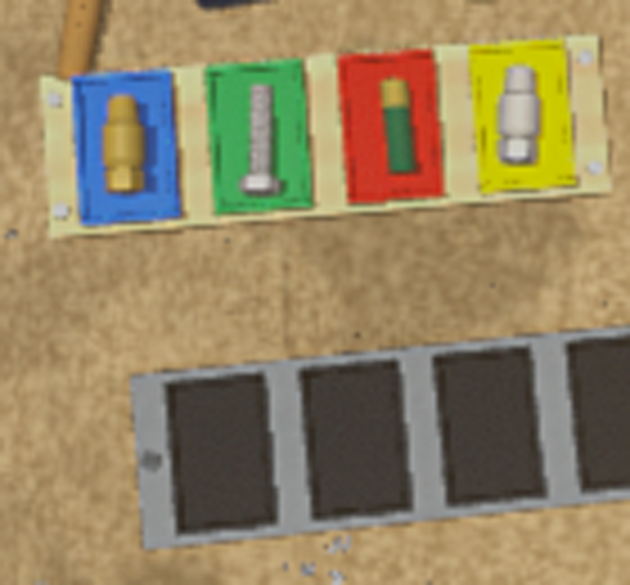

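Run:
```python
from h import *
im=cv2.imread("pics/top1.png")
lab=cv2.cvtColor(im,cv2.COLOR_BGR2LAB).astype(float)
g=cv2.cvtColor(im,cv2.COLOR_BGR2GRAY)
m=(g<95).astype(np.uint8)*255;w=np.zeros_like(m);w[200:262,208:350]=1;m*=w
c,_=cv2.findContours(m,cv2.RETR_EXTERNAL,cv2.CHAIN_APPROX_NONE);S=[]
for d in c:
    if cv2.contourArea(d)<300: continue
    r=cv2.minAreaRect(np.array([back("top",q[0],.018)[:2] for q in d],np.float32)*1000);S.append(r[0]);print("seat",np.round(r[0],1),np.round(r[1],1),round(r[2],1))
# warp each cradle seat to metric top view: 1px=.5mm
a=np.radians(3.37);ex=np.array([np.cos(a),np.sin(a)]);ey=np.array([-np.sin(a),np.cos(a)])
C={"blue":(620.7,198.5,.011),"green":(624.8,128.9,.009),"red":(629,59.1,.0075),"yellow":(633,-10.4,.011)}
tiles=[]
for k,(x,y,h) in C.items():
    c0=np.array([x,y])/1000;z=.016+h
    src=[];N=(33,19)
    for sx,sy in((1,1),(1,-1),(-1,-1),(-1,1)):
        src.append(proj("top",[*(c0+sx*.036*ex+sy*.024*ey),z]))
    H=cv2.getPerspectiveTransform(np.float32(src),np.float32([(0,0),(192,0),(192,288),(0,288)])) # 4px/mm
    t=cv2.warpPerspective(im,H,(192,288),flags=cv2.INTER_CUBIC)
    L=cv2.cvtColor(t,cv2.COLOR_BGR2LAB).astype(float);bg=np.median(np.concatenate([L[40:250,10:40].reshape(-1,3),L[40:250,-40:-10].reshape(-1,3)]),0)
    D=np.linalg.norm((L-bg)*[.5,1,1],axis=2);mm=(D>35).astype(np.uint8)*255
    mm[:18]=0;mm[-18:]=0;mm[:,:20]=0;mm[:,-20:]=0
    cc,_=cv2.findContours(mm,cv2.RETR_EXTERNAL,cv2.CHAIN_APPROX_NONE);d=max(cc,key=cv2.contourArea)
    r=cv2.minAreaRect(d);ys,xs=np.nonzero(mm)
    ln=cv2.fitLine(d,cv2.DIST_L2,0,.01,.01).ravel()
    px=np.array(r[0]);p=c0+(144-px[1])/4000*ex+(96-px[0])/4000*ey
    yaw=np.degrees(np.arctan2(-ln[0]*np.sign(-ln[1]) ,abs(ln[1])))
    print(k,"part",np.round(p*1000,1),"size",np.round(np.array(r[1])/4,1),"rect",round(r[2],1),"axis rel rack",round(yaw,1))
    cv2.drawContours(t,[d],-1,(255,0,255),1);tiles.append(t)
cv2.imwrite("pics/tiles.png",np.hstack(tiles))
```

```text
seat [458.1 150.3] [79.9 53.5] 3.7
seat [463.3  80.7] [80.4 52.9] 4.0
seat [468.7  11.3] [79.8 52.5] 3.9
seat [473.7 -58.8] [79.9 52.6] 4.2
blue part [620.4 197.2] size [22.9 52.6] rect 3.6 axis rel rack -1.6
green part [622.2 128.1] size [57.2 22.8] rect 90.0 axis rel rack -4.6
red part [627.7  54.6] size [51.7 15.7] rect 88.8 axis rel rack 1.9
yellow part [631.3  -8.9] size [23.2 54. ] rect 5.2 axis rel rack -6.5
```

View pics/tiles.png

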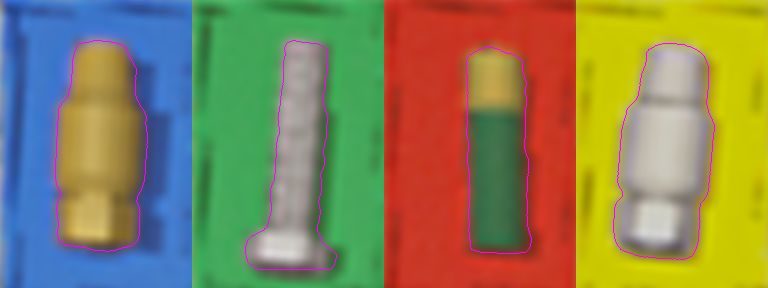

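Tiles, left to right: brass, bolt (head nearer the robot), battery and silver, each part cleanly outlined in its cradle. The silver coupler is the grey part, so that choice is confirmed. New order from the left is silver, battery, bolt, brass. I'll start with brass.

Units first: shifts go in shares of 0.5 m and turns go in shares of pi rad. So -0.048 m is -0.096, -0.047 m is -0.094, -0.146 rad is -0.0465.

Emit:
{"method": "move_tool", "body": {
  "rows": [0,0,0,0,0,-0.0465,0,0,0,0,0,-0.0465,-0.039,-0.092,0,0,0,0,-0.039,-0.092,0,0,0,0,-0.039,-0.092,0,0,0,0,-0.039,-0.092,0,0,0,0,-0.054,-0.094,0,0,0,0,-0.054,-0.094,0,0,0,0,-0.054,-0.094,0,0,0,0,-0.096,-0.018,0.036,0,0,0,-0.096,-0.018,0.036,0,0,0,-0.096,-0.018,0.036,0,0,0,-0.096,-0.018,0.036,0,0,0,-0.096,-0.018,0.036,0,0,0,-0.096,-0.018,0.036,0,0,0,0,0,0,0,0,0,0,0,0,0,0,0],
  "aperture": 0.045
}}

```text
t: 2.33
position: [0.6192, 0.1957, 0.1227]
tcp_rot: [-0.001, 0.0, 1.0, -0.0]
contact_force: [-0.9, -0.8, 0.6]
finger_gap: 0.0449
finger_force: 0.0
```

```bash
python3 -c "
from h import *
print(tool([.6204,.1972,.06]))"
```

```text
(array([-0.0013,  0.0015,  0.0627]), np.float64(89.994484642043), array([-1.38367722e-03, -1.37588406e-04, -9.99999033e-01]))
```

Scaled: 0.04 m is 0.08, 0.015 m is 0.03.

Emit:
{"method": "move_tool", "body": {
  "rows": [-0.002,0.003,0.08,0,0,0,0,0,0.08,0,0,0,0,0,0.03,0,0,0,0,0,0.012,0,0,0,0,0,0,0,0,0,0,0,0,0,0,0]
}}

```text
t: 3.08
position: [0.622, 0.1976, 0.0244]
tcp_rot: [0.001, -0.0, 1.0, 0.0]
contact_force: [0.4, 0.4, 0.1]
finger_gap: 0.0451
finger_force: 0.0
```

Emit:
{"method": "move_tool", "body": {
  "rows": [0,0,0,0,0,0,0,0,0,0,0,0,0,0,0,0,0,0,0,0,0,0,0,0,0,0,0,0,0,0,0,0,0,0,0,0],
  "aperture": 0.0
}}

```text
t: 3.82
position: [0.6216, 0.1975, 0.0236]
tcp_rot: [0.001, -0.0, 1.0, 0.0]
contact_force: [-0.7, -0.8, 5.6]
finger_gap: 0.02
finger_force: 59.6
```

Scaled: -0.0513 m is -0.1026, 0.0296 m is 0.0592, -0.073 rad is -0.0232.

Emit:
{"method": "move_tool", "body": {
  "rows": [0,0,-0.06,0,0,0,0,0,-0.08,0,0,0,0.0592,-0.1026,0,0,0,0,0.0592,-0.1026,0,0,0,0,0.0592,-0.1026,0,0,0,0,0.0592,-0.1026,0,0,0,0,0.0592,-0.1026,0,0,0,0,0,0,0,0,0,-0.0232,0,0,0,0,0,0,0,0,0,0,0,0]
}}

```text
t: 5.08
position: [0.4729, -0.0588, 0.0923]
tcp_rot: [0.0, -0.036, 0.999, 0.0]
contact_force: [1.4, -0.1, -0.1]
finger_gap: 0.0203
finger_force: 59.0
```

Run:
```python
from h import *
print(tool([.4737,-.0588,.0236]),robot.get_obs()["finger_gap"])
cv2.imwrite("pics/c1.png",vision.camera("scene")[120:340,200:480,::-1].repeat(2,0).repeat(2,1))
```

```text
(array([-0.0008, -0.    ,  0.0687]), np.float64(94.14894464807675), array([ 6.15637765e-05,  1.01817178e-04, -9.99999993e-01])) 0.02026930545381314
```

View pics/c1.png

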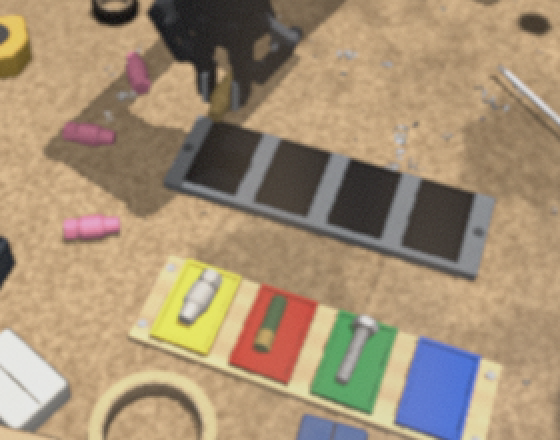

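The brass coupler hangs level between the fingers, crop (222,95), above the rightmost seat (220,158). I'll lower it.

Scaled: 0.03 m is 0.06, 0.025 m is 0.05.

Emit:
{"method": "move_tool", "body": {
  "rows": [-0.0016,0,0.06,0,0,0,0,0,0.05,0,0,0,0,0,0.02,0,0,0,0,0,0.006,0,0,0,0,0,0,0,0,0,0,0,0,0,0,0]
}}

```text
t: 5.88
position: [0.4744, -0.0594, 0.0253]
tcp_rot: [0.001, -0.037, 0.999, -0.0]
contact_force: [0.3, 0.2, -0.9]
finger_gap: 0.0206
finger_force: 59.0
```

```bash
python3 -c "
from h import *
print(tool([.4737,-.0588,.0236])[0])"
```

```text
[0.0006 0.0006 0.0017]
```

Scaled: 0.0015 m is 0.003.

Emit:
{"method": "move_tool", "body": {
  "rows": [0,0,0.003,0,0,0,0,0,0,0,0,0,0,0,0,0,0,0]
}}

```text
t: 6.25
position: [0.4743, -0.0594, 0.0236]
tcp_rot: [0.001, -0.037, 0.999, -0.0]
contact_force: [0.8, -0.2, 5.1]
finger_gap: 0.0202
finger_force: 59.6
```

Emit:
{"method": "move_tool", "body": {
  "rows": [0,0,0,0,0,0,0,0,0,0,0,0,0,0,0,0,0,0,0,0,-0.04,0,0,0,0,0,-0.1,0,0,0,0,0,0,0,0,0.0299,0,0,0,0,0,0,0,0,0,0,0,0],
  "aperture": 0.045
}}

```text
t: 7.25
position: [0.4727, -0.0591, 0.0919]
tcp_rot: [-0.001, 0.009, 1.0, 0.0]
contact_force: [-0.0, 0.6, 0.2]
finger_gap: 0.0452
finger_force: 0.0
```

```bash
python3 -c "
from h import *
print(tool([.622,.127,.095]))"
```

```text
(array([-0.1457,  0.1888, -0.0033]), np.float64(88.92221336510787), array([-1.74630604e-03,  3.69411967e-04, -9.99998407e-01]))
```

Scaled: 0.0472 m is 0.0944, -0.0364 m is -0.0728.

Emit:
{"method": "move_tool", "body": {
  "rows": [-0.0728,0.0944,0,0,0,0,-0.0728,0.0944,0,0,0,0,-0.0728,0.0944,0,0,0,0,-0.0728,0.0944,0,0,0,0,0,0,0,0,0,0,0,0,0.06,0,0,0,0,0,0.05,0,0,0,0,0,0.02,0,0,0,0,0,0,0,0,0,0,0,0,0,0,0]
}}

```text
t: 8.5
position: [0.6238, 0.1263, 0.0291]
tcp_rot: [0.001, 0.01, 1.0, 0.0]
contact_force: [-0.3, -0.2, 0.9]
finger_gap: 0.0451
finger_force: 0.0
```

```bash
python3 -c "
from h import *
print(tool([.622,.127,.021]))
cv2.imwrite('pics/c2.png',cv2.resize(vision.camera('scene')[220:340,260:460,::-1],None,fx=3,fy=3))"
```

```text
(array([0.0018, 0.0006, 0.0081]), np.float64(88.80470768672937), array([ 1.69368343e-03,  1.84495064e-04, -9.99998549e-01]))
```

View pics/c2.png

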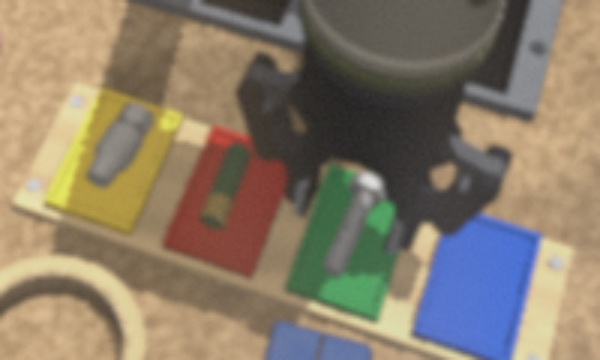

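The bolt (crop 355,225) lies between the open fingers at (300,195) and (400,235). I'll finish the descent and grip.

Scaled: 0.005 m is 0.01, 0.0025 m is 0.005.

Emit:
{"method": "move_tool", "body": {
  "rows": [0.003,0.0012,0.01,0,0,0,0,0,0.005,0,0,0,0,0,0,0,0,0,0,0,0,0,0,0]
}}

```text
t: 9.05
position: [0.6215, 0.1272, 0.0203]
tcp_rot: [-0.0, 0.01, 1.0, -0.0]
contact_force: [-0.3, 0.5, 0.7]
finger_gap: 0.045
finger_force: 0.0
```

Emit:
{"method": "move_tool", "body": {
  "rows": [0,0,0,0,0,0,0,0,0,0,0,0,0,0,0,0,0,0,0,0,0,0,0,0,0,0,0,0,0,0,0,0,0,0,0,0],
  "aperture": 0.0
}}

```text
t: 9.8
position: [0.6217, 0.1272, 0.0206]
tcp_rot: [0.0, 0.01, 1.0, 0.0]
contact_force: [-0.2, -0.4, 2.1]
finger_gap: 0.009
finger_force: 58.7
```

Emit:
{"method": "move_tool", "body": {
  "rows": [0,0,-0.06,0,0,0,0,0,-0.08,0,0,0,0,0,0,0,0,-0.0299,0,0,0,0,0,0]
}}

```text
t: 10.3
position: [0.6214, 0.1272, 0.0903]
tcp_rot: [0.0, -0.036, 0.999, 0.0]
contact_force: [-0.1, -0.2, -0.7]
finger_gap: 0.0092
finger_force: 58.7
```

```bash
python3 -c "
from h import *
print(tool([.4687,.0113,.095]))"
```

```text
(array([ 0.1608, -0.1045, -0.0047]), np.float64(94.17160340785789), array([ 5.50589095e-05,  3.67441612e-05, -9.99999998e-01]))
```

Scaled: 0.0402 m is 0.0804, 0.03 m is 0.06.

Emit:
{"method": "move_tool", "body": {
  "rows": [0.0804,-0.0522,0,0,0,0,0.0804,-0.0522,0,0,0,0,0.0804,-0.0522,0,0,0,0,0.0804,-0.0522,0,0,0,0,0,0,0,0,0,0,0,0,0.06,0,0,0,0,0,0.05,0,0,0,0,0,0.01,0,0,0,0,0,0,0,0,0,0,0,0,0,0,0]
}}

```text
t: 11.55
position: [0.4698, 0.0113, 0.0314]
tcp_rot: [0.001, -0.037, 0.999, -0.0]
contact_force: [-0.4, 0.5, -0.8]
finger_gap: 0.009
finger_force: 58.8
```

```bash
python3 -c "
from h import *
print(tool([.4687,.0113,.0206]),robot.get_obs()['finger_gap'])
cv2.imwrite('pics/c3.png',cv2.resize(vision.camera('scene')[140:260,260:460,::-1],None,fx=3,fy=3))"
```

```text
(array([0.0011, 0.0001, 0.0108]), np.float64(94.18509048431534), array([ 1.64281970e-03, -1.05726476e-04, -9.99998645e-01])) 0.008961499378006953
```

View pics/c3.png

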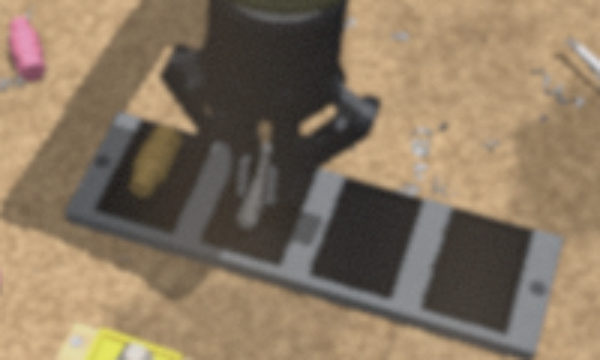

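Brass lies in the rightmost seat (155,165). The bolt hangs over the next one (258,190). I'll lower and release it.

Scaled: 0.005 m is 0.01, 0.004 m is 0.008.

Emit:
{"method": "move_tool", "body": {
  "rows": [0.002,0,0.01,0,0,0,0,0,0.008,0,0,0,0,0,0.003,0,0,0,0,0,0,0,0,0,0,0,0,0,0,0]
}}

```text
t: 12.22
position: [0.4678, 0.0112, 0.0203]
tcp_rot: [-0.0, -0.037, 0.999, -0.0]
contact_force: [-4.5, 0.1, 8.2]
finger_gap: 0.009
finger_force: 59.8
```

Emit:
{"method": "move_tool", "body": {
  "rows": [0,0,0,0,0,0,0,0,0,0,0,0,0,0,0,0,0,0,0,0,-0.04,0,0,0,0,0,-0.1,0,0,0,0,0,0,0,0,-0.0032,0,0,0,0,0,0,0,0,0,0,0,0],
  "aperture": 0.045
}}

```text
t: 13.22
position: [0.4667, 0.0113, 0.0883]
tcp_rot: [-0.001, -0.042, 0.999, 0.0]
contact_force: [0.1, -0.6, -1.3]
finger_gap: 0.0449
finger_force: 0.0
```

```bash
python3 -c "
from h import *
print(tool([.6277,.0546,.093]))"
```

```text
(array([-0.1641,  0.0298, -0.0051]), np.float64(94.75810001580273), array([-2.54959404e-03,  2.18900233e-04, -9.99996726e-01]))
```

Scaled: -0.0547 m is -0.1094, 0.0099 m is 0.0198.

Emit:
{"method": "move_tool", "body": {
  "rows": [-0.1094,0.0198,0,0,0,0,-0.1094,0.0198,0,0,0,0,-0.1094,0.0198,0,0,0,0,0,0,0,0,0,0,0,0,0.06,0,0,0,0,0,0.04,0,0,0,0,0,0.02,0,0,0,0,0,0,0,0,0,0,0,0,0,0,0]
}}

```text
t: 14.35
position: [0.6296, 0.0543, 0.0311]
tcp_rot: [0.001, -0.042, 0.999, -0.0]
contact_force: [-0.0, 0.1, 0.5]
finger_gap: 0.0451
finger_force: 0.0
```

```bash
python3 -c "
from h import *
print(tool([.6277,.0546,.0205]))
cv2.imwrite('pics/c4.png',cv2.resize(vision.camera('scene')[140:340,240:460,::-1],None,fx=2.8,fy=2.8))"
```

```text
(array([0.0019, 0.0004, 0.0106]), np.float64(94.76147492054328), array([ 1.80708113e-03, -1.99592459e-05, -9.99998367e-01]))
```

View pics/c4.png

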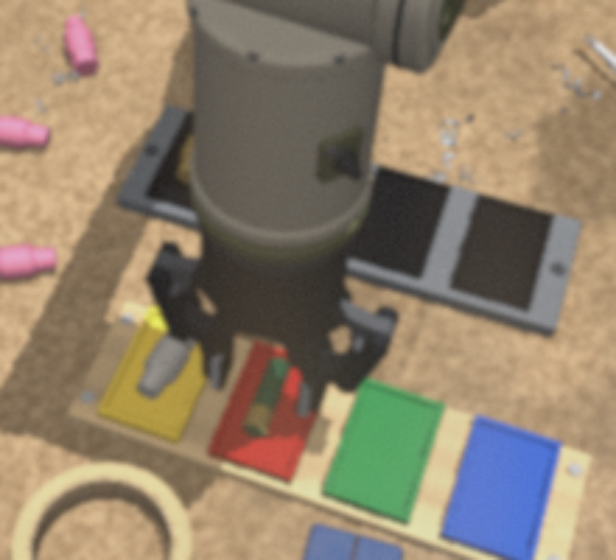

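The battery (crop 265,395) sits between the fingers at (218,370) and (310,400). I'll grip it, lift it and turn slightly.

Scaled: 0.006 m is 0.012, 0.003 m is 0.006.

Emit:
{"method": "move_tool", "body": {
  "rows": [0.003,0.0008,0.012,0,0,0,0,0,0.006,0,0,0,0,0,0.002,0,0,0,0,0,0,0,0,0,0,0,0,0,0,0]
}}

```text
t: 15.02
position: [0.6274, 0.0547, 0.0199]
tcp_rot: [0.0, -0.042, 0.999, -0.0]
contact_force: [0.5, -0.2, -0.0]
finger_gap: 0.0449
finger_force: 0.0
```

Emit:
{"method": "move_tool", "body": {
  "rows": [0,0,0,0,0,0,0,0,0,0,0,0,0,0,0,0,0,0,0,0,0,0,0,0,0,0,0,0,0,0,0,0,0,0,0,0],
  "aperture": 0.0
}}

```text
t: 15.78
position: [0.6276, 0.0547, 0.0201]
tcp_rot: [0.0, -0.042, 0.999, -0.0]
contact_force: [-0.3, -0.4, 4.2]
finger_gap: 0.0122
finger_force: 60.4
```

Emit:
{"method": "move_tool", "body": {
  "rows": [0,0,-0.06,0,0,0,0,0,-0.08,0,0,0,0,0,0,0,0,0.0032,0,0,0,0,0,0,0,0,0,0,0,0]
}}

```text
t: 16.4
position: [0.6259, 0.0547, 0.0878]
tcp_rot: [-0.002, -0.037, 0.999, 0.0]
contact_force: [0.4, 0.0, -0.7]
finger_gap: 0.0128
finger_force: 59.9
```

```bash
python3 -c "
from h import *
print(tool([.4633,.0807,.093]))"
```

```text
(array([ 0.1603,  0.0379, -0.0047]), np.float64(94.20008710737724), array([-3.27773532e-03, -1.88708157e-05, -9.99994628e-01]))
```

Scaled: 0.0534 m is 0.1068, 0.0126 m is 0.0252.

Emit:
{"method": "move_tool", "body": {
  "rows": [0.1068,0.0252,0,0,0,0,0.1068,0.0252,0,0,0,0,0.1068,0.0252,0,0,0,0,0,0,0,0,0,0,0,0,0.06,0,0,0,0,0,0.04,0,0,0,0,0,0.014,0,0,0,0,0,0,0,0,0,0,0,0,0,0,0]
}}

```text
t: 17.52
position: [0.4656, 0.0807, 0.0336]
tcp_rot: [0.001, -0.037, 0.999, 0.0]
contact_force: [0.2, 0.4, 0.5]
finger_gap: 0.0126
finger_force: 59.9
```

```bash
python3 -c "
from h import *
print(tool([.4633,.0807,.0202]))
cv2.imwrite('pics/c5.png',cv2.resize(vision.camera('scene')[140:300,260:460,::-1],None,fx=3,fy=3))"
```

```text
(array([0.0023, 0.0002, 0.0134]), np.float64(94.19057758999547), array([ 1.15047686e-03,  7.05082375e-05, -9.99999336e-01]))
```

View pics/c5.png

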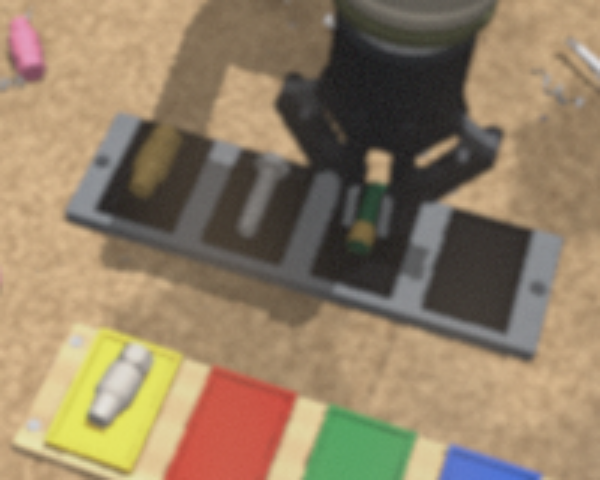

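The bolt lies in seat 2 (262,195), and the battery is above seat 3 (368,205). I'll lower and release it, then head for silver.

Scaled: 0.006 m is 0.012, 0.004 m is 0.008.

Emit:
{"method": "move_tool", "body": {
  "rows": [0.004,0,0.012,0,0,0,0,0,0.008,0,0,0,0,0,0.004,0,0,0,0,0,0.002,0,0,0,0,0,0,0,0,0,0,0,0,0,0,0]
}}

```text
t: 18.32
position: [0.4629, 0.0805, 0.0201]
tcp_rot: [0.0, -0.037, 0.999, 0.0]
contact_force: [-2.6, -0.4, 4.1]
finger_gap: 0.0127
finger_force: 60.7
```

Emit:
{"method": "move_tool", "body": {
  "rows": [0,0,0,0,0,0,0,0,0,0,0,0,0,0,0,0,0,0,0,0,-0.04,0,0,0,0,0,-0.1,0,0,0,0,0,0,0,0,0.0372,0,0,0,0,0,0,0,0,0,0,0,0],
  "aperture": 0.045
}}

```text
t: 19.32
position: [0.462, 0.0805, 0.0889]
tcp_rot: [-0.001, 0.021, 1.0, -0.0]
contact_force: [0.3, -0.5, -0.5]
finger_gap: 0.0448
finger_force: 0.0
```

```bash
python3 -c "
from h import *
print(tool([.6313,-.0088,.093]))"
```

```text
(array([-0.1728, -0.0822, -0.0044]), np.float64(87.62771092571894), array([-1.70400763e-03, -1.36953727e-04, -9.99998539e-01]))
```

Scaled: -0.0432 m is -0.0864, 0.03 m is 0.06.

Emit:
{"method": "move_tool", "body": {
  "rows": [-0.0864,-0.041,0,0,0,0,-0.0864,-0.041,0,0,0,0,-0.0864,-0.041,0,0,0,0,-0.0864,-0.041,0,0,0,0,0,0,0,0,0,0,0,0,0.06,0,0,0,0,0,0.04,0,0,0,0,0,0.02,0,0,0,0,0,0,0,0,0,0,0,0,0,0,0]
}}

```text
t: 20.58
position: [0.6325, -0.0089, 0.0309]
tcp_rot: [0.001, 0.022, 1.0, -0.0]
contact_force: [0.2, 0.2, 0.7]
finger_gap: 0.0452
finger_force: 0.0
```

```bash
python3 -c "
from h import *
print(tool([.6313,-.0088,.022]))
cv2.imwrite('pics/c6.png',cv2.resize(vision.camera('scene')[140:340,240:460,::-1],None,fx=2.8,fy=2.8))"
```

```text
(array([0.0013, 0.    , 0.0089]), np.float64(87.51279659891001), array([ 1.61923036e-03, -1.70026789e-04, -9.99998675e-01]))
```

View pics/c6.png

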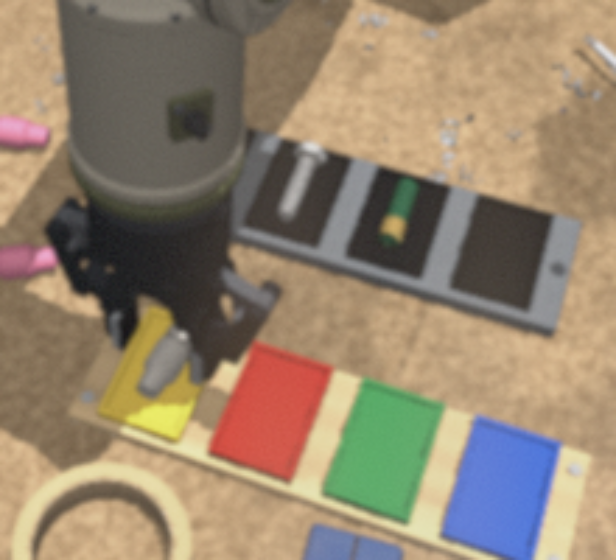

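The bolt (300,182) and battery (398,212) are seated. Silver (163,362) lies between the fingers at (120,325) and (200,355).

Scaled: 0.005 m is 0.01, 0.003 m is 0.006.

Emit:
{"method": "move_tool", "body": {
  "rows": [0.002,0,0.01,0,0,0,0,0,0.006,0,0,0,0,0,0,0,0,0,0,0,0,0,0,0,0,0,0,0,0,0]
}}

```text
t: 21.25
position: [0.631, -0.009, 0.0219]
tcp_rot: [0.0, 0.022, 1.0, -0.0]
contact_force: [0.6, -0.1, 0.4]
finger_gap: 0.045
finger_force: 0.0
```

Emit:
{"method": "move_tool", "body": {
  "rows": [0,0,0,0,0,0,0,0,0,0,0,0,0,0,0,0,0,0,0,0,0,0,0,0,0,0,0,0,0,0,0,0,0,0,0,0],
  "aperture": 0.0
}}

```text
t: 22.0
position: [0.6311, -0.009, 0.0221]
tcp_rot: [0.0, 0.022, 1.0, -0.0]
contact_force: [0.2, 0.7, 3.7]
finger_gap: 0.0205
finger_force: 60.0
```

Emit:
{"method": "move_tool", "body": {
  "rows": [0,0,-0.06,0,0,0,0,0,-0.08,0,0,0,0,0,0,0,0,-0.0372,0,0,0,0,0,0,0,0,0,0,0,0]
}}

```text
t: 22.62
position: [0.6298, -0.0088, 0.0904]
tcp_rot: [-0.001, -0.035, 0.999, 0.0]
contact_force: [-0.6, -0.0, -0.7]
finger_gap: 0.0203
finger_force: 59.4
```

```bash
python3 -c "
from h import *
print(tool([.4581,.1503,.093]))"
```

```text
(array([ 0.16  ,  0.1709, -0.0022]), np.float64(94.05438362056192), array([-2.49386819e-03,  2.14235275e-04, -9.99996867e-01]))
```

Scaled: 0.0427 m is 0.0854, 0.04 m is 0.08.

Emit:
{"method": "move_tool", "body": {
  "rows": [0.08,0.0854,0,0,0,0,0.08,0.0854,0,0,0,0,0.08,0.0854,0,0,0,0,0.08,0.0854,0,0,0,0,0,0,0,0,0,0,0,0,0.06,0,0,0,0,0,0.04,0,0,0,0,0,0.014,0,0,0,0,0,0,0,0,0,0,0,0,0,0,0]
}}

```text
t: 23.88
position: [0.4596, 0.1497, 0.0356]
tcp_rot: [0.001, -0.036, 0.999, 0.0]
contact_force: [0.6, -1.3, -0.5]
finger_gap: 0.0202
finger_force: 59.5
```

```bash
python3 -c "
from h import *
print(tool([.4581,.1503,.0222]))"
```

```text
(array([0.0015, 0.0007, 0.0134]), np.float64(94.16572024752386), array([ 1.26534143e-03,  1.84110289e-04, -9.99999183e-01]))
```

Lower, release, rise, and back away so the cameras see all the seats.

Scaled: 0.006 m is 0.012, 0.004 m is 0.008.

Emit:
{"method": "move_tool", "body": {
  "rows": [0.002,0.0014,0.012,0,0,0,0,0,0.008,0,0,0,0,0,0.004,0,0,0,0,0,0.002,0,0,0,0,0,0,0,0,0,0,0,0,0,0,0]
}}

```text
t: 24.62
position: [0.4578, 0.1504, 0.022]
tcp_rot: [0.0, -0.037, 0.999, 0.0]
contact_force: [-3.0, -0.3, 4.5]
finger_gap: 0.0203
finger_force: 60.0
```

Emit:
{"method": "move_tool", "body": {
  "rows": [0,0,0,0,0,0,0,0,0,0,0,0,0,0,0,0,0,0,0,0,-0.04,0,0,0,0,0,-0.1,0,0,0,0,0,-0.12,0,0,0,0,0,-0.06,0,0,0,0.1,0.07,0,0,0,0,0.1,0.07,0,0,0,0,0.06,0.1,0,0,0,0,0,0.1,0,0,0,0,0,0,0,0,0,0,0,0,0,0,0,0,0,0,0,0,0,0],
  "aperture": 0.045
}}

```text
t: 26.38
position: [0.316, 0.3095, 0.1817]
tcp_rot: [-0.0, -0.036, 0.999, -0.0]
contact_force: [-0.0, -0.0, 0.8]
finger_gap: 0.0449
finger_force: 0.0
```

```bash
python3 -c "
from h import *
t=vision.camera('top')[190:270,200:360,::-1];s=vision.camera('scene')[160:260,260:460,::-1]
cv2.imwrite('pics/c7.png',np.vstack([cv2.resize(t,(600,300),interpolation=2),cv2.resize(s,(600,300),interpolation=2)]))"
```

```text
(no output)
```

View pics/c7.png

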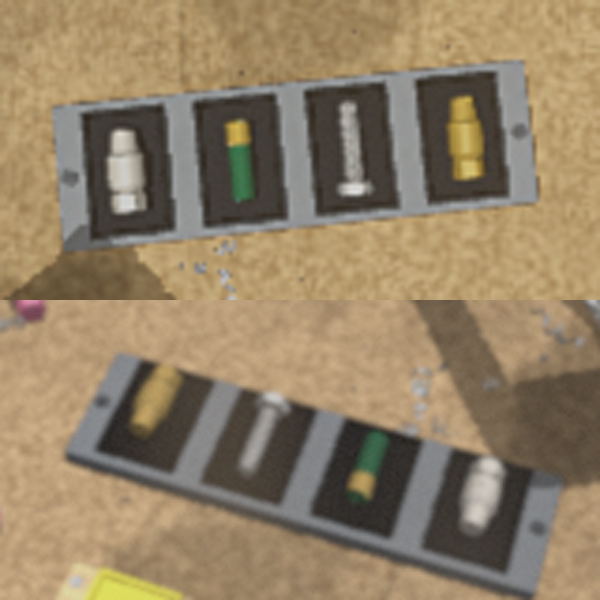

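Seen from the robot, left to right, the seats hold silver (125,170), battery (240,160), bolt (350,148) and brass (465,138). All lie flat inside their seats.

```bash
python3 -c "
from rig import robot
print(robot.hand_in())"
```

```text
the job is handed in; nothing more can be done
None
```

The job is handed in: the four parts lie flat in the new rack's seats in reverse order (from the left: silver coupler, battery cell, hex bolt, brass coupler), released, at about 26 s of the 104 s allowed.

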